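# Reload the infeed track of a tissue block scanner

### The arm

A 6-joint arm with a two-finger parallel gripper is mounted at the origin on the work surface. World frame = base frame: x ahead of the robot, y to its left, z up, the work surface at z = 0. Lengths are in m, angles in rad, forces in N, time in s.
With the tool pointing down it reaches from about 0.275 to 0.85 m from the base axis. Payload 5.2 kg.
Tool frame: the origin (TCP) lies at the very end of the fingers, on their centre line; the grasp point (between the pads) lies 19 mm behind it; z points along the fingers, y is the line along which they close (so a half turn about z gives the same grasp; the last joint's range is limited). The gripper opens to 85 mm and grips with 20 to 120 N. Pads are 22 mm wide; open, the fingers measure 114 mm over their backs; the gripper's body (76 mm by 85 mm) begins 54 mm behind the grasp point. The pads swing forward as they close: fully open they stand 13 mm farther back than shut.
Start: joints at [-1.309, 0.259, 1.535, -0, 1.348, -0.203], TCP at [0.247, -0.492, 0.231] pointing down, gripper open.
Joint ranges: [-3.14, 3.14], [-0.91, 2.08], [0.19, 2.58], [-1.22, 4.36], [0.22, 2.71], [-3.12, 3.12]. Speed limits (rad/s): [2.57, 2.57, 3.14, 3.14, 3.14, 3.14].

### API

Orientations are given as a rotation vector (axis times angle).
In Python, from station import bot gives the robot as it stands.
- The arm moves only by the shell command python3 -m creep 'ROWS' [FORCE]. ROWS is JSON, a list of rows, each a list of 7 numbers: the shift along the tool's x, y, z in m, then the turn, a rotation vector about the tool's x, y, z in rad, then the opening, from 0 (shut) to 1 (fully open). A call has 1 to 12 rows; each row shifts and turns the commanded pose from where the row before left it, along the tool's axes as they then stand; what a row does not reach is not made up. A row lasts 1/10 s, in which the tool goes at most 50 mm and 8.59 degrees, less where a joint would pass 70% of its speed; a pose out of reach is approached as far as the arm can. A call is refused whole if a number of a shift passes 0.05 or a number of a turn 0.15, either way. A call with a gripper value outside its range is refused whole. The fingers move at their own pace and stop on an object; FORCE is the grip in N (left out, the last holds). Time passes only in rows, so rows that do not move let the fingers close. It gives the time, the measured TCP pose, the force, the opening and the grip force at its end, in the units of the state.
- bot.observe(): the state, without advancing time (a new reading comes with each control period).
- bot.snapshot(name): name is "scene" or "top" or "wrist"; returns (picture, depth): 420x560x3 uint8, red, green, blue; 420x560 float32, m along the optical axis (not along the pixel's ray), 0 where there is no reading.
- bot.get_calibration(name): a dict with "intrinsics" (3x3 intrinsics, pixels), "R" (3x3) and "t" (3): a world point X has camera coordinates R X + t. Camera axes: x right, y down, z forward; pixel columns grow to the right and rows downward; lengths in m; the calibration is good to about 2 mm. A picture is of the moment at which its call begins: read the wrist's pose just before it. get_calibration takes no time and is no camera call; for the wrist camera it gives the pose at the moment of the call.
- bot.job_done(): hands the job in; it is judged then, once.
The state is a dict: "time_s": time; "q": joint angles; "qd": joint speeds; "joint_torque": joint torques, N m; "position": TCP position; "tcp_rot": TCP orientation; "wrist_force": force on the tool from outside, world axes, zero at the start; "wrist_torque": the same for the moment, N m; "opening": finger opening in m; "grip_force": force on a finger pad.
Only numpy, scipy, OpenCV 4.12 (cv2) and the standard library are available. Lean on these libraries where they do the work, as an engineer would, in place of code of your own. Each camera call takes 0.05 s, during which the arm holds its last target. There are 200 camera calls.

### The job

Reload the block scanner's infeed track: draw the sprung follower back by its ball lever to the end of the slot and hook the lever over into the side notch so that it stays there; set the two tissue blocks from the stand upright on the channel floor between the waiting row and the follower, label slopes towards the scanner like the others; then unhook the lever and ease the follower forward until it rests on the closed-up row, and let go. Be gentle throughout: do not strain the lever against its gate or press hard on the wax blocks, never let the follower snap forward, and leave the other things on the desk alone.

Things in the scene. Friction and masses are not known exactly. Their poses are not given: they have to be found in the camera images.
- track: The scanner (white housing 150 x 150 x 125 mm) with its infeed track, fixed. Origin on the desk below the scanner's mouth, where the first block stops; x = feed direction, into the scanner, y = left, z up. Channel from x = 0 back to -170 mm: floor at z = 24 mm, 31 mm wide inside, walls with flared lips up to z = 41 mm, 45 mm over the lips. Three blocks wait at x = 0 to -36 mm.
- gate_notch (a point): Centre of the notch in the steel gate plate at the track's rear, at track x -148, y 15, z 64 mm. The plate (z 62 to 66 mm, x -122 to -166, y -20 to 38) has a slot along the track for the lever (y -6 to 6 mm, open towards the scanner, ending at x = -154 mm); from its rear end the notch (x -142 to -154 mm) branches off to the +y side.
- follower: Sprung follower in the channel. Origin at the bottom middle of its steel front face (28 wide, 36 mm high), on the channel floor; axes as the track's. A spring drives it to the scanner: 6 N on the row of three, 40 N/m more drawn back. Face at track x = -36 mm at the start, -110 with the lever at the slot's end, about -106 hooked, about -60 on the row of five.
- follower_slide (a joint): How far the follower is drawn back from its place on the row of three (m): 0 at the start, about 0.070 hooked, 0.074 at the slot's end, about 0.024 on the row of five.
- lever: The follower's lever: steel stem 8 mm thick with a black ball at its top. Origin on its pivot, 40 mm behind the follower's face and 10 mm over the channel floor; z along the stem. Upright in the slot; it tips sideways, only towards the track's +y, up to 0.45 rad, and stays where it is left (light friction). Tipped over in the notch it holds the follower back by catching on the notch's front edge.
- lever_ball (a point): Centre of the lever's black grip ball, 18 mm across, which swivels freely on a cross pin (along the track's x), so it can be held firmly while the lever tips; 64 mm above the pivot (98 mm over the desk when upright, 92 mm when tipped, then about 28 mm to the +y side).
- stand: Grey block stand 110 x 56 x 22 mm, fixed; origin at the centre of its underside. Two wells 14 mm deep, 1 mm wider all round than a block, at x = -25 and 25 mm.
- blockA_center (a point): One of the two blocks to load: its centre, half-way up. A tissue block (plastic cassette with its wax) 12 mm thick (x), 28 mm wide (y), 40 mm tall (z), 14 g; sloped label at the top of its +x face. Stands in a well of the stand, 26 mm showing.
- blockB_center (a point): The other block to load, identical; stands in the stand's other well.
- blockA_left (a point): Left end of block A's label (13 mm to its +y side, 35 mm above its foot); on the track's +y side when the label slopes towards the scanner.
- blockB_left (a point): The same point on block B.
- blockA: Block A, origin at the middle of its foot.
- blockB: Block B, origin at the middle of its foot.
- row1_center (a point): Centre of the waiting block at the scanner's mouth (same size and form, x towards the scanner); leave in its place.
- row2_center (a point): Centre of the second waiting block; leave in its place.
- row3_center (a point): Centre of the third waiting block, on which the follower rests at the start; leave in its place.
- row3: The third waiting block, origin at the middle of its foot.
- slidebox: Grey slide box 77 x 100 x 36 mm, bystander; origin under its centre.
- marker: Marker pen about 130 mm long, 14 mm thick, lying along its x, bystander.
- stamp: Hand stamp with a turned wooden handle, 30 x 60 mm foot, 75 mm tall, bystander; origin under its centre.
Not all that is in view belongs to the job. What is shaped like the blockB but purple is not meant.

How it is judged:
By the outcome, as a careful person would: the job done as asked, in the order asked, and still so for the second after the job is handed in, with the robot touching nothing.
It also fails if it takes over 72 s, if anything falls off the work surface, if the arm or the gripper's body presses on something with over 40 N, if the wrist force passes 120 N, or if a joint passes its speed limit or range.

## Working session

There is one attempt and no reset: what is moved stays moved. The work goes in short steps, Python scripts to look and compute and a shell command to move; the robot and the scene stay as the last step left them, time stands still between calls to the robot, and variables do not carry over. Pictures are saved under pics/ and viewed, at most 14 in all, crops included, and the job is handed in when it is done.

```bash
mkdir -p pics; ls; cat > h.py <<'E'
import numpy as np, cv2
from station import bot
from scipy.spatial.transform import Rotation as R
def snap(n,f):
    c=bot.get_calibration(n); p,d=bot.snapshot(n)
    cv2.imwrite(f'pics/{f}.png',p[:,:,::-1]); np.savez(f'pics/{f}.npz',p=p,d=d,K=c['intrinsics'],R=c['R'],t=c['t'])
    return p,d,c
def load(f): return np.load(f'pics/{f}.npz')
def pts(z):  # world point for each pixel
    d=z['d']; v,u=np.mgrid[:d.shape[0],:d.shape[1]]
    r=np.stack([u,v,np.ones_like(u)],-1)@np.linalg.inv(z['K']).T*d[...,None]
    return (r-z['t'])@z['R']
def ray(z,u,v,h):
    d=z['R'].T@np.linalg.inv(z['K'])@np.array([u,v,1.]); o=-z['R'].T@z['t']
    return o+d*(h-o[2])/d[2]
E
python3 - <<'E'
from h import *
a=snap('scene','s0'); b=snap('top','t0'); c=snap('wrist','w0')
for n in (a,b,c): print(-n[2]['R'].T@n[2]['t'], n[2]['intrinsics'][0,0])
s=bot.observe(); print(s['position'],s['tcp_rot'],s['time_s'])
E
```

```text
pics
[1.20485056 0.0704015  0.60691326] 395.28142014784544
[ 0.49121755 -0.08057131  0.86783108] 417.2594815613674
[ 0.30638774 -0.46135333  0.37342535] 363.51823978713566
[ 0.24645854 -0.49123562  0.23063858] [-3.05569550e+00 -7.23196267e-01  4.92506482e-05] 0.15
```

View pics/t0.png

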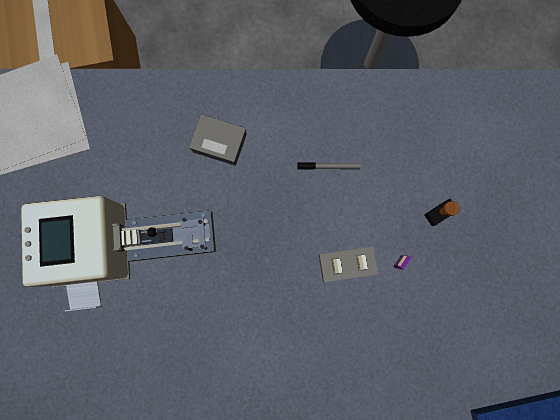

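View pics/s0.png

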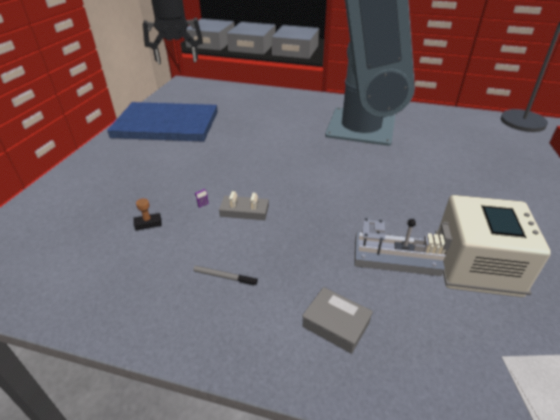

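The top view shows the scanner on the left with its track (rows 205–260, columns 115–215). The stand is at (348,264) with blocks at (337,266) and (362,262). The purple decoy is at (402,262), with the pen, slide box and stamp around it.

```bash
python3 - <<'E'
from h import *
z=load('t0'); P=pts(z); p=z['p'].astype(int)
print('corner world', P[400,20],P[100,300])
def rect(m,name):
    q=P[m][:,:2].astype(np.float32); r=cv2.minAreaRect(q); print(name,m.sum(),r,'z',np.median(P[m][:,2]))
v,u=np.mgrid[:420,:560]
Z=P[...,2]
box=lambda a,b,c,d:(u>=a)&(u<b)&(v>=c)&(v<d)
st=box(310,385,235,295)&(Z>.012)&(Z<.03); rect(st,'stand')
for a,b in((325,348),(350,372)): rect(box(a,b,245,285)&(Z>.037),'block')
rect(box(15,125,190,295)&(Z>.115),'scanner')
rect(box(126,220,200,270)&(Z>.012)&(Z<.052),'track')
rect(box(126,225,200,270)&(Z>.057)&(Z<.07),'plate')
m=box(126,225,200,270)&(Z>.08); rect(m,'ball')
dark=box(140,165,222,242)&(p.sum(-1)<90); print('dark',u[dark].mean(),v[dark].mean(),dark.sum(), ray(z,u[dark].mean(),v[dark].mean(),.098))
def up(im,a,b,c,d,k): return cv2.resize(im[c:d,a:b],None,fx=k,fy=k,interpolation=cv2.INTER_CUBIC)
a=up(z['p'],110,220,195,270,7)
b=up(z['p'],315,415,240,290,7)
b=cv2.copyMakeBorder(b,0,0,0,70,0)
o=np.vstack([a[:,:770],b[:,:770]])
cv2.imwrite('pics/zt.png',cv2.resize(o,None,fx=.68,fy=.68)[:,:,::-1])
E
```

```text
corner world [0.25469902 0.42746589 0.00073944] [ 0.87498439 -0.12588812  0.00321419]
stand 1319 ((0.5178213715553284, -0.21924901008605957), (0.05592646077275276, 0.11054177582263947), 8.282401084899902) z 0.023282219057795855
block 100 ((0.5099269151687622, -0.1397790163755417), (0.02727123349905014, 0.12115544825792313), 4.850794792175293) z 0.04802590237193636
block 108 ((0.5090847015380859, -0.16485244035720825), (0.02714119665324688, 0.17205962538719177), 8.890495300292969) z 0.04848874455742279
scanner 7115 ((0.5625666975975037, 0.1531417965888977), (0.15818041563034058, 0.46241655945777893), 1.9078006744384766) z 0.12658090812605705
track 2836 ((0.5775671601295471, 0.1436256468296051), (0.1202603131532669, 0.17754891514778137), 6.441615104675293) z 0.02617250458127546
plate 705 ((0.5755588412284851, 0.13839349150657654), (0.15407118201255798, 0.05963922291994095), 88.90686798095703) z 0.06675420205434252
ball 111 ((0.5307304859161377, 0.04296074062585831), (0.2588653564453125, 0.01656806468963623), 68.60051727294922) z 0.10624643605281407
dark 152.28395061728395 232.58024691358025 81 [0.57337848 0.15458966 0.098     ]
```

View pics/zt.png

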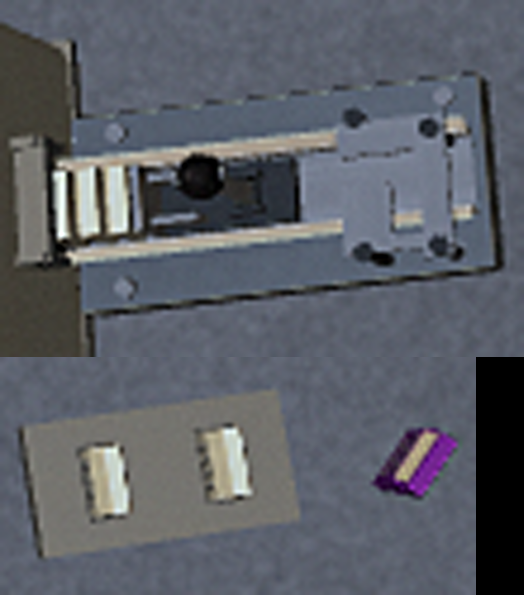

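Stand blocks show their bright labels on the right, away from the scanner, while the row's labels face left. So the blocks need a half turn. Next I'll write a move-calculation helper and look from nearby with the wrist camera, over the stand and then the track.

```bash
cat >> h.py <<'E'
from scipy.linalg import logm,expm
def Rd(y): return np.array([[np.cos(y),np.sin(y),0],[np.sin(y),-np.cos(y),0],[0,0,-1.]])
def T(Rm,p): M=np.eye(4); M[:3,:3]=Rm; M[:3,3]=p; return M
def go(p,yaw,n,frm=None):
    """row (shift,turn) which, n times, leads from here to p, yaw (deg), tool down"""
    s=bot.observe(); A=T(R.from_rotvec(s['tcp_rot']).as_matrix(),s['position']) if frm is None else T(Rd(np.radians(frm[1])),frm[0])
    B=T(Rd(np.radians(yaw)),p); D=np.linalg.inv(A)@B
    X=expm(np.real(logm(D))/n)
    print(n,'x',np.round(X[:3,3],4).tolist(),np.round(R.from_matrix(X[:3,:3]).as_rotvec(),4).tolist(),'dist',np.round(D[:3,3],4))
def st():
    s=bot.observe(); M=R.from_rotvec(s['tcp_rot']).as_matrix()
    print('t',s['time_s'],'pos',np.round(s['position'],4),'yaw',np.round(np.degrees(np.arctan2(M[1,0],M[0,0])),2),'z',np.round(M[:,2],3),'F',np.round(s['wrist_force'],1),'op',s['opening'],'g',s['grip_force'],'q6',np.round(s['q'][5],2))
E
python3 -c "
from h import *
st();go([.47,-.2,.25],6,10);go([.5,.13,.25],6,8,([.47,-.2,.25],6))"
```

```text
t 0.15 pos [ 0.2465 -0.4912  0.2306] yaw 26.63 z [-0.     0.001 -1.   ] F [ 0.1 -1.2 -0.5] op 0.08545101565773801 g 0.0 q6 -0.2
10 x [0.0302, -0.0212, -0.0019] [-0.0001, -0.0, 0.036] dist [ 0.3304 -0.1602 -0.019 ]
8 x [0.008, -0.0406, 0.0] [0.0, 0.0, -0.0] dist [ 0.0643 -0.3251  0.    ]
```

```bash
python3 -m creep '[[0.03,-0.021,-0.002,0,0,0.036,0.5],[0.03,-0.021,-0.002,0,0,0.036,0.5],[0.03,-0.021,-0.002,0,0,0.036,0.5],[0.03,-0.021,-0.002,0,0,0.036,0.5],[0.03,-0.021,-0.002,0,0,0.036,0.5],[0.03,-0.021,-0.002,0,0,0.036,0.5],[0.03,-0.021,-0.002,0,0,0.036,0.5],[0.03,-0.021,-0.002,0,0,0.036,0.5],[0.03,-0.021,-0.002,0,0,0.036,0.5],[0.03,-0.021,-0.002,0,0,0.036,0.5],[0,0,0,0,0,0,0.5],[0,0,0,0,0,0,0.5]]'
python3 -c "
from h import *
st();snap('wrist','w1');go([.5,.11,.25],6,8)"
```

```text
time_s: 1.35
position: [0.4692, -0.2026, 0.2509]
tcp_rot: [-3.137, -0.169, 0.002]
wrist_force: [-0.4, -1.1, -0.3]
opening: 0.0426
grip_force: 0.0
t 1.35 pos [ 0.4692 -0.2026  0.2509] yaw 6.16 z [-0.001  0.    -1.   ] F [-0.4 -1.1 -0.3] op 0.0426118419903213 g 0.0 q6 0.84
8 x [0.008, -0.0385, 0.0001] [-0.0, 0.0001, 0.0002] dist [ 0.0643 -0.3082  0.0009]
```

```bash
python3 -m creep '[[0.008,-0.04,0,0,0,0,0.5],[0.008,-0.04,0,0,0,0,0.5],[0.008,-0.04,0,0,0,0,0.5],[0.008,-0.04,0,0,0,0,0.5],[0.008,-0.04,0,0,0,0,0.5],[0.008,-0.04,0,0,0,0,0.5],[0.008,-0.04,0,0,0,0,0.5],[0.008,-0.04,0,0,0,0,0.5],[0,0,0,0,0,0,0.5],[0,0,0,0,0,0,0.5]]'
python3 -c "
from h import *
st();snap('wrist','w2')
a=cv2.imread('pics/w1.png');b=cv2.imread('pics/w2.png')
cv2.imwrite('pics/w12.png',cv2.resize(np.hstack([a,b]),(800,300),interpolation=cv2.INTER_AREA))"
```

```text
time_s: 2.4
position: [0.499, 0.1211, 0.2511]
tcp_rot: [3.136, 0.166, -0.001]
wrist_force: [-0.6, -0.2, -0.1]
opening: 0.0425
grip_force: 0.0
t 2.4 pos [0.499  0.1211 0.2511] yaw 6.06 z [-0.001 -0.001 -1.   ] F [-0.6 -0.2 -0.1] op 0.04251734375843373 g 0.0 q6 1.49
```

View pics/w12.png

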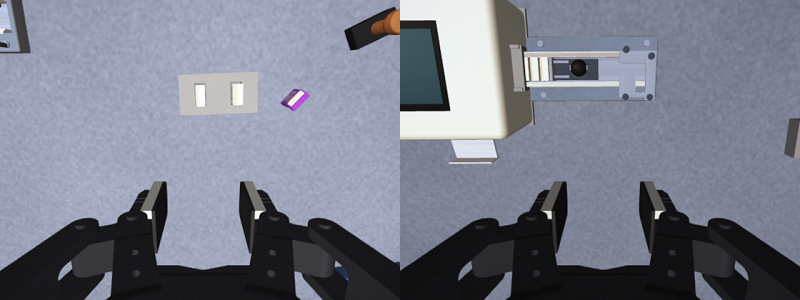

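The left view shows the stand with its blocks, at about full-res (305,130). The right view shows the track with the ball at about (250,95). Next I'll measure both.

```bash
python3 - <<'E'
from h import *
v,u=np.mgrid[:420,:560]; box=lambda a,b,c,d:(u>=a)&(u<b)&(v>=c)&(v<d)
def big(m):
    n,l,s,_=cv2.connectedComponentsWithStats(m.astype(np.uint8)); return l==1+s[1:,4].argmax()
def rect(z,m,h,name):
    c=max(cv2.findContours(m.astype(np.uint8),0,1)[0],key=cv2.contourArea).reshape(-1,2)
    q=np.array([ray(z,a,b,h)[:2] for a,b in c],np.float32)
    (cx,cy),(w,hh),an=cv2.minAreaRect(q); print(name,m.sum(),np.round([cx,cy,w,hh,an],4))
for f in('w1','w2'):
    z=load(f);P=pts(z);Z=P[...,2];p=z['p'].astype(int)
    if f=='w1':
        rect(z,big(box(240,370,90,175)&(Z>.013)),.022,'stand')
        for a,b in((262,298),(315,350)):
            m=big(box(a,b,100,165)&(Z>.034)); rect(z,m,.045,'blk'); print(np.median(Z[m]),Z[m].max())
    else:
        m=big(box(150,340,30,150)&(Z>.004)&(Z<.03)&(u>185)); rect(z,m,.0,'base')
        print('base z',np.median(Z[m]))
        m=big(box(220,275,70,120)&(p.max(-1)<50)&(Z>.085)); print('ball px',u[m].mean(),v[m].mean(),m.sum(),ray(z,u[m].mean(),v[m].mean(),.098), 'zmax',np.percentile(Z[m],95))
        m=big(box(280,345,30,150)&(Z>.057)&(Z<.075)); rect(z,m,.066,'plate'); print(np.median(Z[m]))
    
im=np.hstack([cv2.resize(load('w1')['p'][90:175,240:370],None,fx=3,fy=3,interpolation=2),cv2.resize(load('w2')['p'][65:150,170:300],None,fx=3,fy=3,interpolation=2)])
cv2.imwrite('pics/z2.png',im[:,:,::-1])
E
```

```text
stand 6220 [ 0.5155 -0.2195  0.0567  0.1107  8.1259]
blk 393 [ 0.5123 -0.1951  0.0277  0.0123  6.2267]
0.047669793574787685 0.3937251293583656
blk 451 [ 0.5192 -0.2441  0.0278  0.0133  7.8803]
0.04740246899917525 0.3937251293583656
base 3124 [0.6083 0.1539 0.0188 0.1556 6.0182]
base z 0.024123820287812698
ball px 249.79753086419754 94.34567901234568 405 [0.57271698 0.15502287 0.098     ] zmax 0.10718315396268992
plate 1687 [0.5736 0.0918 0.0627 0.0329 6.9724]
0.06628434530961984
```

View pics/z2.png

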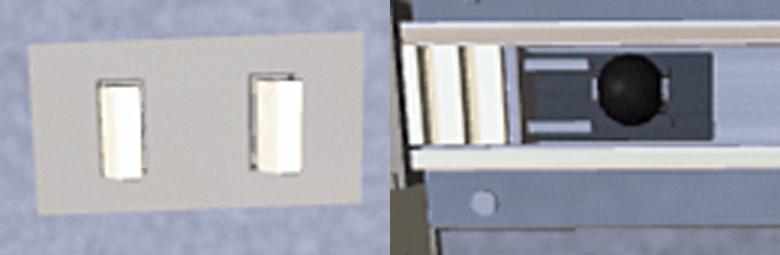

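Label direction needs certainty, so I'll check brightness and height profiles across the blocks.

```bash
python3 - <<'E'
from h import *
for f,rows,cols in(('t0',(260,266),(330,344)),('t0',(258,264),(355,370)),('t0',(232,240),(119,140)),('w1',(123,140),(270,290)),('w1',(120,140),(320,344)),('w2',(84,108),(172,206))):
    z=load(f);P=pts(z); s=np.s_[rows[0]:rows[1],cols[0]:cols[1]]
    print(f,cols); print((np.median(P[s][...,2],0)*1000).round(0).astype(int).tolist()); print(np.median(z['p'][s].astype(float).mean(-1),0).round().astype(int).tolist()); print(np.median(z['p'][s].astype(float)[...,0]-z['p'][s][...,2],0).round().astype(int).tolist())
E
```

```text
t0 (330, 344)
[23, 24, 20, 30, 42, 44, 48, 49, 50, 50, 49, 22, 23, 24]
[117, 116, 79, 102, 169, 158, 162, 196, 205, 206, 214, 103, 112, 115]
[4, 6, 3, 10, 36, 36, 34, 10, -4, 0, 0, 6, 6, 6]
t0 (355, 370)
[23, 23, 24, 31, 40, 43, 48, 49, 51, 49, 49, 36, 22, 22, 22]
[116, 111, 82, 110, 160, 166, 160, 170, 206, 205, 209, 118, 108, 113, 113]
[5, 4, 8, 14, 32, 35, 35, 33, -8, -2, 0, 6, 6, 6, 6]
t0 (119, 140)
[87, 85, 72, 65, 66, 64, 59, 65, 65, 66, 66, 65, 60, 64, 66, 65, 65, 65, 61, 62, 60]
[124, 6, 117, 224, 223, 23, 74, 186, 210, 206, 215, 71, 42, 179, 211, 204, 208, 176, 69, 141, 64]
[8, 0, -4, -2, -7, 17, 17, 36, -14, -4, -2, 24, 12, 33, -18, -5, -2, 20, -6, -34, 14]
w1 (270, 290)
[22, 22, 23, 22, 39, 42, 44, 46, 47, 48, 48, 48, 48, 48, 48, 49, 48, 9, 21, 23]
[194, 195, 170, 166, 238, 244, 239, 241, 246, 253, 254, 253, 253, 253, 254, 255, 250, 151, 177, 195]
[6, 5, 3, 21, 23, 17, 18, 16, 10, 1, -1, 0, 0, 0, 0, 0, 4, 6, 5, 5]
w1 (320, 344)
[22, 23, 22, 21, 18, 27, 38, 41, 42, 44, 45, 47, 48, 48, 49, 49, 48, 49, 48, 48, 48, 23, 23, 22]
[195, 200, 176, 126, 159, 183, 241, 242, 239, 238, 240, 241, 248, 254, 254, 253, 253, 253, 255, 255, 214, 188, 193, 194]
[5, 5, 5, 3, 4, 19, 18, 18, 18, 19, 17, 15, 8, 0, -1, 0, 0, 0, 0, 0, 17, 4, 4, 5]
w2 (172, 206)
[85, 84, 81, 78, 64, 64, 64, 64, 63, 61, 57, 57, 62, 63, 64, 64, 64, 64, 64, 64, 64, 64, 63, 60, 57, 59, 63, 64, 64, 64, 64, 64, 64, 64]
[120, 20, 68, 204, 248, 247, 246, 217, 79, 72, 143, 217, 220, 235, 243, 242, 242, 242, 242, 245, 246, 194, 77, 102, 179, 217, 219, 237, 243, 243, 242, 242, 242, 245]
[4, 1, -1, -2, -1, -1, 0, 8, 15, 13, 28, 33, 27, 8, -4, -3, -2, -1, 0, -1, 0, 15, 14, 18, 32, 33, 26, 7, -4, -2, -1, -1, 0, -1]
```

The cream slope rises from left to right (38→48 mm) before the flat white top, and the waiting row does the same (57→64 mm). So the stand blocks already face the scanner and no half turn is needed. Next I'll refine the track's axis.

```bash
python3 - <<'E'
from h import *
z=load('w2');P=pts(z);Z=P[...,2];v,u=np.mgrid[:420,:560]
m=(u>190)&(u<345)&(v>35)&(v<150)
for lo,hi,n in((.037,.044,'lip'),):
    k=m&(Z>lo)&(Z<hi)
    for s,(a,b) in (('up',(60,85)),('dn',(105,130))):
        q=P[k&(v>a)&(v<b)&(u<285)]; vx,vy,x0,y0=cv2.fitLine(q[:,:2].astype(np.float32),cv2.DIST_HUBER,0,.01,.01).ravel()
        print(n,s,len(q),'ang',np.degrees(np.arctan2(-vx/vy,1)), 'x at y=.155',x0+vx/vy*(.155-y0))
k=m&(Z>.062)&(Z<.070)&(u>275); q=P[k]
a=np.radians(6.5)
for a in np.radians([6,6.5,7]):
    ex=np.array([-np.sin(a),np.cos(a)]);ey=np.array([-np.cos(a),-np.sin(a)])
    o=np.array([.5727,.1550])+.076*ex; d=q[:,:2]-o
    print(np.degrees(a),o,np.percentile(d@ex,[1,99]),np.percentile(d@ey,[1,99]))
    j=(Z>.02)&(Z<.05)&(u<210)&(u>190)
np.save('pics/o.npy',o)
E
```

```text
lip up 584 ang 6.2004905 x at y=.155 0.59195167
lip dn 531 ang 6.901862 x at y=.155 0.55376166
6.000000000000001 [0.56475584 0.23058366] [-0.15518713 -0.12244036] [-0.02361316  0.03514052]
6.5 [0.56409656 0.23051146] [-0.15499817 -0.12243581] [-0.02311734  0.03582807]
7.0 [0.56343793 0.23043351] [-0.15480067 -0.12236854] [-0.02264273  0.0365129 ]
```

Track yaw is 6.5° and its origin is (0.564, 0.2305); the ball agrees with the middle of the lips. I'll go to the ball, biased 2 mm backward so that closing can't press the row.

```bash
python3 -c "
from h import *
go([.5727,.153,.115],6.5,5);go([.5727,.153,.078],6.5,3,([.5727,.153,.115],6.5))"
```

```text
5 x [0.0153, -0.0049, 0.0272] [0.0001, 0.0001, -0.0018] dist [ 0.0767 -0.0249  0.136 ]
3 x [-0.0, 0.0, 0.0123] [0.0, 0.0, 0.0] dist [0.    0.    0.037]
```

```bash
python3 -m creep '[[0.0153,-0.0049,0.0272,0,0,-0.0015,0.5],[0.0153,-0.0049,0.0272,0,0,-0.0015,0.5],[0.0153,-0.0049,0.0272,0,0,-0.0015,0.5],[0.0153,-0.0049,0.0272,0,0,-0.0015,0.5],[0.0153,-0.0049,0.0272,0,0,-0.0015,0.5],[0,0,0,0,0,0,0.5],[0,0,0,0,0,0,0.5]]'
python3 -c "
from h import *
st();snap('wrist','w3');go([.5727,.153,.078],6.5,3)"
```

```text
time_s: 3.15
position: [0.5724, 0.1523, 0.1149]
tcp_rot: [3.136, 0.173, -0.003]
wrist_force: [0.1, 0.4, 0.3]
opening: 0.0426
grip_force: 0.0
t 3.15 pos [0.5724 0.1523 0.1149] yaw 6.32 z [-0.002 -0.001 -1.   ] F [0.1 0.4 0.3] op 0.042576190772728326 g 0.0 q6 1.53
3 x [-0.0, -0.0001, 0.0127] [0.0001, -0.0, -0.001] dist [-0.0001 -0.0004  0.0381]
```

View pics/w3.png

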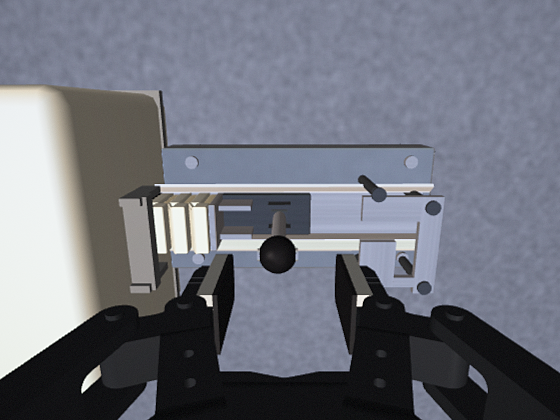

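The ball at (278,255) lies between the fingers (232 and 337), slightly forward, as intended. Descend and close.

```bash
python3 -m creep '[[0,0,0.0127,0,0,0,0.5],[0,0,0.0127,0,0,0,0.5],[0,0,0.0117,0,0,0,0.5],[0,0,0,0,0,0,0.3],[0,0,0,0,0,0,0],[0,0,0,0,0,0,0],[0,0,0,0,0,0,0],[0,0,0,0,0,0,0]]' 30
python3 -c "
from h import *
st()
a=np.radians(6.5);ex=np.array([-np.sin(a),np.cos(a)]);p=np.array(bot.observe()['position'])[:2];o=np.array([.5641,.2305]);ey=np.array([-np.cos(a),-np.sin(a)]);print((p-o)@ex,(p-o)@ey)"
```

```text
time_s: 4.0
position: [0.572, 0.1549, 0.0777]
tcp_rot: [-3.136, -0.177, 0.002]
wrist_force: [-0.7, 5.0, -6.6]
opening: 0.0157
grip_force: 29.3
t 4.0 pos [0.572  0.1549 0.0777] yaw 6.45 z [-0.001  0.001 -1.   ] F [-0.7  5.  -6.6] op 0.01574438165360861 g 29.316794872283936 q6 1.53
-0.07602096149801578 0.0006762264605123126
```

```bash
cat >> h.py <<'E'
def tr():
    a=np.radians(6.5);ex=np.array([-np.sin(a),np.cos(a)]);ey=np.array([-np.cos(a),-np.sin(a)])
    s=bot.observe();p=np.array(s['position']);d=p[:2]-[.5641,.2305];f=np.array(s['wrist_force'])
    print('track mm',np.round([d@ex*1e3,d@ey*1e3,p[2]*1e3],1),'Ftrack',np.round([f[:2]@ex,f[:2]@ey,f[2]],1)); st()
E
python3 -m creep '[[0,0.002,-0.0015,0,0,0,0],[0,0.005,0,0,0,0,0],[0,0.006,0,0,0,0,0],[0,0.006,0,0,0,0,0],[0,0.006,0,0,0,0,0],[0,0.006,0,0,0,0,0],[0,0.006,0,0,0,0,0],[0,0.006,0,0,0,0,0],[0,0.006,0,0,0,0,0],[0,0.005,0,0,0,0,0],[0,0,0,0,0,0,0]]' >/dev/null; python3 -c "
from h import *
tr()"
```

```text
track mm [-129.7    2.    77.9] Ftrack [  8.   -0.7 -13.3]
t 5.1 pos [0.5767 0.1014 0.0779] yaw 6.41 z [-0.005  0.002 -1.   ] F [ -0.2   8.  -13.3] op 0.01557592651272641 g 29.895496666431427 q6 1.44
```

Raising added downward pull, so I'll go back down 3 mm while pulling the rest of the way.

```bash
python3 -m creep '[[0,0.005,0.0015,0,0,0,0],[0.0005,0.005,0.0015,0,0,0,0],[0.0005,0.004,0,0,0,0,0],[0,0.003,0,0,0,0,0],[0,0.002,0,0,0,0,0],[0,0,0,0,0,0,0]]' >/dev/null; python3 -c "
from h import *
tr()"
```

```text
track mm [-148.4   -0.9   77.4] Ftrack [ 8.8  0.6 -1.7]
t 5.7 pos [0.5818 0.0831 0.0774] yaw 6.42 z [ 0.     0.002 -1.   ] F [-1.6  8.7 -1.7] op 0.015729247021637534 g 30.59912234544754 q6 1.41
```

```bash
python3 -m creep '[[-0.0046,0,0.0002,0,0,0,0],[-0.0046,0,0.0005,0,0,0,0],[-0.0045,0,0.0008,0,0,0,0],[-0.0045,0,0.0011,0,0,0,0],[-0.0043,0,0.0014,0,0,0,0],[-0.0043,0,0.0018,0,0,0,0],[0,0,0,0,0,0,0]]' >/dev/null; python3 -c "
from h import *
tr()"
```

```text
track mm [-148.3   26.2   72.1] Ftrack [8.7 1.5 3.5]
t 6.4 pos [0.5548 0.0802 0.0721] yaw 6.45 z [ 0.001  0.002 -1.   ] F [-2.5  8.5  3.5] op 0.01570718077545156 g 30.915367305278778 q6 1.4
```

```bash
python3 -m creep '[[0,-0.001,0,0,0,0,0],[0,-0.001,0,0,0,0,0],[0,-0.001,0,0,0,0,0],[0,-0.0015,0,0,0,0,0],[0,-0.0015,0,0,0,0,0],[0,0,0,0,0,0,0]]' >/dev/null; python3 -c "
from h import *
tr()"
```

```text
track mm [-145.    25.5   72.4] Ftrack [-1.5  3.5  5.9]
t 7.0 pos [0.5552 0.0835 0.0724] yaw 6.47 z [ 0.002 -0.002 -1.   ] F [-3.3 -1.9  5.9] op 0.0156535369267522 g 31.03349268436432 q6 1.41
```

```bash
python3 -m creep '[[0,0.0006,0,0,0,0,0],[0,0,0,0,0,0,0.2],[0,0,0,0,0,0,0.4],[0,0,0,0,0,0,0.5],[0,0,0,0,0,0,0.5],[0,0,-0.01,0,0,0,0.5],[0,0,-0.03,0,0,0,0.5],[0,0,-0.04,0,0,0,0.5],[0,0,0,0,0,0,0.5]]' >/dev/null; python3 -c "
from h import *
tr(); snap('wrist','w4'); go([.512,-.195,.12],98.1,12)"
```

```text
track mm [-144.9   22.2  157.2] Ftrack [-0.9 -1.7  0.4]
t 7.9 pos [0.5585 0.0841 0.1572] yaw 6.45 z [ 0.011 -0.001 -1.   ] F [ 1.8 -0.7  0.4] op 0.04279311521052458 g 0.0 q6 1.41
12 x [-0.0222, 0.014, 0.0028] [0.0006, -0.0004, -0.1333] dist [-0.0763  0.2722  0.0345]
```

View pics/w4.png

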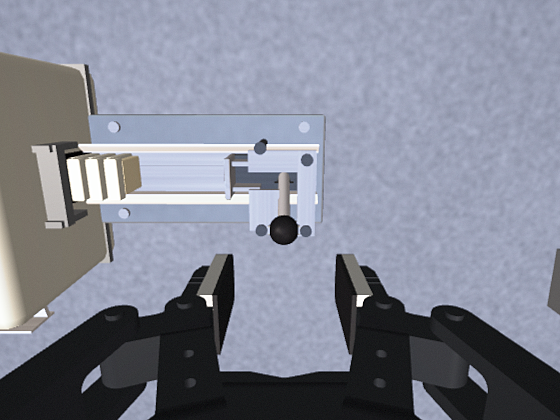

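The lever sits in the notch (ball at (284,230)), the follower face is held at column ~230, and the row stands undisturbed at columns 75–135. On to the stand.

```bash
python3 -m creep '[[-0.0222,0.014,0.0028,0,0,-0.1333,0.5],[-0.0222,0.014,0.0028,0,0,-0.1333,0.5],[-0.0222,0.014,0.0028,0,0,-0.1333,0.5],[-0.0222,0.014,0.0028,0,0,-0.1333,0.5],[-0.0222,0.014,0.0028,0,0,-0.1333,0.5],[-0.0222,0.014,0.0028,0,0,-0.1333,0.5],[-0.0222,0.014,0.0028,0,0,-0.1333,0.5],[-0.0222,0.014,0.0028,0,0,-0.1333,0.5],[-0.0222,0.014,0.0028,0,0,-0.1333,0.5],[-0.0222,0.014,0.0028,0,0,-0.1333,0.5],[-0.0222,0.014,0.0028,0,0,-0.1333,0.5],[-0.0222,0.014,0.0028,0,0,-0.1333,0.5]]' >/dev/null; python3 -m creep '[[0,0,0,0,0,0,0.5],[0,0,0,0,0,0,0.5]]'>/dev/null; python3 -c "
from h import *
st(); go([.512,-.195,.03],98.1,4)"
```

```text
t 9.35 pos [ 0.5081 -0.1946  0.1163] yaw 97.93 z [-0.002  0.001 -1.   ] F [-0.3 -0.  -0.5] op 0.042785411023951225 g 0.0 q6 -0.71
4 x [-0.0003, 0.001, 0.0216] [-0.0004, -0.0004, -0.0007] dist [-0.0011  0.0039  0.0863]
```

```bash
python3 -m creep '[[-0.0003,0.001,0.0216,0,0,-0.0007,0.5],[-0.0003,0.001,0.0216,0,0,-0.0007,0.5],[-0.0003,0.001,0.0216,0,0,-0.0007,0.5],[-0.0003,0.001,0.0216,0,0,-0.0007,0.5],[0,0,0,0,0,0,0.5]]' >/dev/null; python3 -c "
from h import *
st(); snap('wrist','w5')"
```

```text
t 9.85 pos [ 0.5103 -0.1928  0.0283] yaw 98.22 z [-0.006  0.004 -1.   ] F [-0.7  0.5 -0.5] op 0.04258327869746556 g 0.0 q6 -0.71
```

View pics/w5.png

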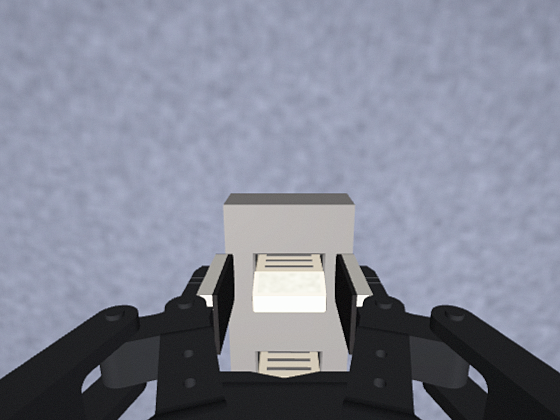

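The block is centred between the fingers (253–326 against 233–337) and its label slope faces the scanner side. Small correction, close with 20 N, lift.

```bash
python3 -m creep '[[-0.0015,0.0012,-0.002,0,0,0,0.5],[0,0,0,0,0,0,0.3],[0,0,0,0,0,0,0.1],[0,0,0,0,0,0,0.1],[0,0,0,0,0,0,0.1],[0,0,0,0,0,0,0.1]]' 20 >/dev/null; python3 -c "
from h import *
st()"; python3 -m creep '[[0,0,-0.006,0,0,0,0.1],[0,0,-0.012,0,0,0,0.1],[0,0,-0.03,0,0,0,0.1],[0,0,-0.03,0,0,0,0.1],[0,0,-0.01,0,0,0,0.1],[0,0,0,0,0,0,0.1]]' >/dev/null; python3 -c "
from h import *
st()
a=np.radians(6.5);ex=np.array([-np.sin(a),np.cos(a)]);ey=np.array([-np.cos(a),-np.sin(a)])
q=np.array([.5641,.2305])-.058*ex
print(q); go([*q,.12],96.5,9)"
```

```text
t 10.5 pos [ 0.5142 -0.1972  0.0347] yaw 98.25 z [ 0.001 -0.001 -1.   ] F [-3.7 -0.1  6.2] op 0.02704430191441406 g 21.424927599728107 q6 -0.71
t 11.1 pos [ 0.5158 -0.1975  0.1235] yaw 98.25 z [ 0.005 -0.003 -1.   ] F [ 0.5 -0.5  0.5] op 0.02720377413480372 g 20.887139663100243 q6 -0.71
[0.57066579 0.17287283]
9 x [0.04, 0.0114, 0.0003] [0.0005, 0.0004, 0.0034] dist [0.3586 0.1074 0.0027]
```

The block is held, with its foot about 27 mm below the TCP. I'll go over at z≈0.165 to clear the hooked ball, aim 1 mm toward +x (gripped positions show that camera bias), then descend.

```bash
python3 -m creep '[[0,0,-0.042,0,0,0,0.1],[0.04,0.0114,0,0,0,0.0034,0.1],[0.04,0.0114,0,0,0,0.0034,0.1],[0.04,0.0114,0,0,0,0.0034,0.1],[0.04,0.0114,0,0,0,0.0034,0.1],[0.04,0.0114,0,0,0,0.0034,0.1],[0.04,0.0114,0,0,0,0.0034,0.1],[0.04,0.0114,0,0,0,0.0034,0.1],[0.04,0.0114,0,0,0,0.0034,0.1],[0.039,0.0114,0,0,0,0.0034,0.1],[0,0,0,0,0,0,0.1],[0,0,0,0,0,0,0.1]]' >/dev/null; python3 -c "
from h import *
st(); go([.5717,.173,.080],96.5,4)"
```

```text
t 12.3 pos [0.5685 0.1734 0.1613] yaw 96.63 z [-0.003 -0.001 -1.   ] F [-0.1 -0.2  0.2] op 0.027773330574088605 g 20.904555916786194 q6 -0.01
4 x [-0.0002, 0.0008, 0.0203] [-0.0007, 0.0001, 0.0006] dist [-0.0007  0.0034  0.0813]
```

```bash
python3 -m creep '[[-0.0002,0.0008,0.02,0,0,0.0006,0.1],[-0.0002,0.0008,0.02,0,0,0.0006,0.1],[-0.0002,0.0008,0.02,0,0,0.0006,0.1],[-0.0002,0.0008,0.02,0,0,0,0.1],[0,0,0,0,0,0,0.1],[0,0,0,0,0,0,0.1]]' >/dev/null; python3 -c "
from h import *
tr(); snap('wrist','w6'); snap('scene','s6')
a=cv2.imread('pics/w6.png');b=cv2.resize(cv2.imread('pics/s6.png')[190:295,340:480],(560,420))
cv2.imwrite('pics/v6.png',cv2.resize(np.hstack([a,b]),(800,300)))"
```

```text
track mm [-60.1  -1.4  82.6] Ftrack [-0.5  0.3  0.2]
t 12.9 pos [0.5723 0.1709 0.0826] yaw 96.3 z [-0.002 -0.    -1.   ] F [-0.3 -0.5  0.2] op 0.02709679144500261 g 20.901745408773422 q6 -0.01
```

View pics/v6.png

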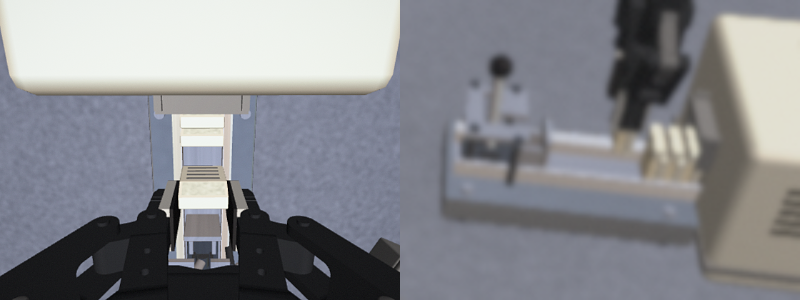

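Wrist view (800-px scale): the gripped block (180–228) is centred on the channel (172–233) and on the row (181–224), to within about 0.5 mm. The follower is held. Descend.

```bash
python3 -m creep '[[0,0,0.008,0,0,0,0.1],[0,0,0.007,0,0,0,0.1],[0,0,0.006,0,0,0,0.1],[0,0,0.005,0,0,0,0.1],[0,0,0,0,0,0,0.1]]' >/dev/null; python3 -c "
from h import *
tr()";  python3 -m creep '[[0,0,0.002,0,0,0,0.1],[0,0,0.002,0,0,0,0.1],[0,0,0.001,0,0,0,0.1],[0,0,0,0,0,0,0.1]]' >/dev/null; python3 -c "
from h import *
tr()"
```

```text
track mm [-58.8  -1.2  55.8] Ftrack [-0.4  0.4 -0.6]
t 13.5 pos [0.572  0.1722 0.0558] yaw 96.4 z [-0.002 -0.    -1.   ] F [-0.4 -0.4 -0.6] op 0.027234448410074934 g 20.900994390249252 q6 -0.01
track mm [-58.9  -1.9  51.8] Ftrack [0.4 0.  0.2]
t 13.9 pos [0.5727 0.1721 0.0518] yaw 96.39 z [-0. -0. -1.] F [-0.1  0.4  0.2] op 0.027274357670570865 g 20.901137217879295 q6 -0.01
```

Clean inside the channel. Continue in 1 mm steps until it touches.

```bash
python3 -m creep '[[0,0,0.001,0,0,0,0.1],[0,0,0.001,0,0,0,0.1],[0,0,0,0,0,0,0.1]]' >/dev/null; python3 -c "
from h import *
tr()"; python3 -m creep '[[0,0,0.001,0,0,0,0.1],[0,0,0,0,0,0,0.1]]' >/dev/null; python3 -c "
from h import *
tr()"
```

```text
track mm [-58.9  -2.2  50.7] Ftrack [-0.9  1.8  4.7]
t 14.2 pos [0.5729 0.1722 0.0507] yaw 96.39 z [ 0.001  0.    -1.   ] F [-1.6 -1.1  4.7] op 0.027283235842865718 g 21.382948234677315 q6 -0.01
track mm [-58.9  -2.2  50.6] Ftrack [ 0.3  4.5 11. ]
t 14.4 pos [0.5729 0.1722 0.0506] yaw 96.4 z [ 0.001  0.    -1.   ] F [-4.5 -0.2 11. ] op 0.02720997317226699 g 21.97803508490324 q6 -0.01
```

Foot is on the floor (contact at 50.7 mm, as predicted). Ease back 1.5 mm, open, rise, and go for the second block.

```bash
python3 -m creep '[[0,0,-0.0018,0,0,0,0.1],[0,0,0,0,0,0,0.25],[0,0,0,0,0,0,0.4],[0,0,0,0,0,0,0.45],[0,0,0,0,0,0,0.45],[0,0,-0.015,0,0,0,0.45],[0,0,-0.03,0,0,0,0.45],[0,0,-0.04,0,0,0,0.45],[0,0,0,0,0,0,0.45]]' >/dev/null; python3 -c "
from h import *
tr(); snap('wrist','w7'); go([.5207,-.244,.12],98.1,12)"
```

```text
track mm [-58.9  -5.6 141.4] Ftrack [ 0.1 -1.6  0.5]
t 15.3 pos [0.5763 0.1727 0.1414] yaw 96.4 z [ 0.01   0.001 -1.   ] F [1.6 0.2 0.5] op 0.03841582395032132 g 0.0 q6 -0.01
12 x [-0.0339, -0.0088, 0.0015] [0.0006, 0.0, -0.0025] dist [-0.4078 -0.1004  0.0182]
```

View pics/w7.png

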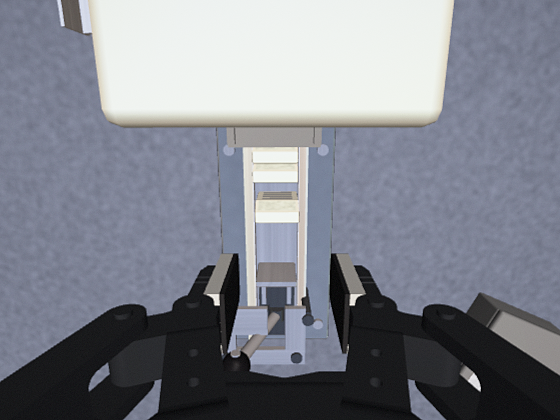

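The first block stands upright in the channel (277,208), with a gap to the follower at row 265. Going for the second block.

```bash
python3 -m creep '[[-0.0339,-0.0088,0,0,0,-0.0025,0.5],[-0.0339,-0.0088,0,0,0,-0.0025,0.5],[-0.0339,-0.0088,0,0,0,-0.0025,0.5],[-0.0339,-0.0088,0,0,0,-0.0025,0.5],[-0.0339,-0.0088,0,0,0,-0.0025,0.5],[-0.0339,-0.0088,0,0,0,-0.0025,0.5],[-0.0339,-0.0088,0,0,0,-0.0025,0.5],[-0.0339,-0.0088,0,0,0,-0.0025,0.5],[-0.0339,-0.0088,0,0,0,-0.0025,0.5],[-0.0339,-0.0088,0,0,0,-0.0025,0.5],[-0.0339,-0.0088,0,0,0,-0.0025,0.5],[-0.0339,-0.0088,0.018,0,0,-0.0025,0.5]]' >/dev/null; python3 -m creep '[[0,0,0,0,0,0,0.5],[0,0,0,0,0,0,0.5],[0,0,0,0,0,0,0.5]]'>/dev/null; python3 -c "
from h import *
st(); go([.5205,-.2441,.032],98.1,4)"
```

```text
t 16.85 pos [ 0.5185 -0.2435  0.1172] yaw 98.12 z [-0.001  0.001 -1.   ] F [0.1 0.3 0. ] op 0.0428388455898728 g 0.0 q6 -0.78
4 x [-0.0002, 0.0005, 0.0213] [-0.0002, -0.0004, 0.0001] dist [-0.001   0.002   0.0852]
```

```bash
python3 -m creep '[[-0.0002,0.0005,0.0213,0,0,0,0.5],[-0.0002,0.0005,0.0213,0,0,0,0.5],[-0.0002,0.0005,0.0213,0,0,0,0.5],[-0.0002,0.0005,0.0213,0,0,0,0.5],[0,0,0,0,0,0,0.5],[0,0,0,0,0,0,0.3],[0,0,0,0,0,0,0.1],[0,0,0,0,0,0,0.1],[0,0,0,0,0,0,0.1],[0,0,0,0,0,0,0.1]]' 20 >/dev/null; python3 -c "
from h import *
st()"; python3 -m creep '[[0,0,-0.006,0,0,0,0.1],[0,0,-0.012,0,0,0,0.1],[0,0,-0.03,0,0,0,0.1],[0,0,-0.04,0,0,0,0.1],[0,0,-0.042,0,0,0,0.1],[0,0,0,0,0,0,0.1],[0,0,0,0,0,0,0.1]]' >/dev/null; python3 -c "
from h import *
st()
go([.5734,.152,.16],96.5,10)"
```

```text
t 17.85 pos [ 0.5211 -0.2451  0.0333] yaw 98.1 z [ 0.001 -0.    -1.   ] F [-1.6  0.4  1.2] op 0.02727570856751692 g 22.94517070055008 q6 -0.78
t 18.55 pos [ 0.5219 -0.2459  0.1649] yaw 98.1 z [ 0.004 -0.003 -1.   ] F [-1.  -0.8 -0. ] op 0.027223087357939543 g 22.773130238056183 q6 -0.78
10 x [0.0388, 0.0102, 0.0004] [0.0004, 0.0003, 0.0028] dist [0.3867 0.1071 0.004 ]
```

```bash
python3 -m creep '[[0.0385,0.0103,0.0004,0,0,0.0028,0.1],[0.0385,0.0103,0.0004,0,0,0.0028,0.1],[0.0385,0.0103,0.0004,0,0,0.0028,0.1],[0.0385,0.0103,0.0004,0,0,0.0028,0.1],[0.0385,0.0103,0.0004,0,0,0.0028,0.1],[0.0385,0.0103,0.0004,0,0,0.0028,0.1],[0.0385,0.0103,0.0004,0,0,0.0028,0.1],[0.0385,0.0103,0.0004,0,0,0.0028,0.1],[0.0385,0.0103,0.0004,0,0,0.0028,0.1],[0.0385,0.0103,0.0004,0,0,0.0028,0.1],[0,0,0,0,0,0,0.1],[0,0,0,0,0,0,0.1]]' >/dev/null; python3 -c "
from h import *
st(); go([.5748,.150,.080],96.5,4)"
```

```text
t 19.75 pos [0.5725 0.1507 0.1571] yaw 96.64 z [-0.003 -0.001 -1.   ] F [ 0.4 -0.5 -0.3] op 0.027174786958076822 g 22.768817022442818 q6 -0.05
4 x [-0.0002, 0.0006, 0.0193] [-0.0007, 0.0001, 0.0006] dist [-0.0009  0.0024  0.0771]
```

```bash
python3 -m creep '[[-0.0002,0.0005,0.019,0,0,0.0006,0.1],[-0.0002,0.0005,0.019,0,0,0.0006,0.1],[-0.0002,0.0005,0.019,0,0,0.0006,0.1],[-0.0002,0.0005,0.019,0,0,0,0.1],[0,0,0,0,0,0,0.1],[0,0,0,0,0,0,0.1]]' >/dev/null; python3 -c "
from h import *
tr(); snap('wrist','w8')"
```

```text
track mm [-83.1  -1.7  82.2] Ftrack [-0.6 -0.5 -0.8]
t 20.35 pos [0.5752 0.1481 0.0822] yaw 96.32 z [-0.002 -0.    -1.   ] F [ 0.6 -0.5 -0.8] op 0.02707687542477569 g 22.76924394071102 q6 -0.05
```

View pics/w8.png

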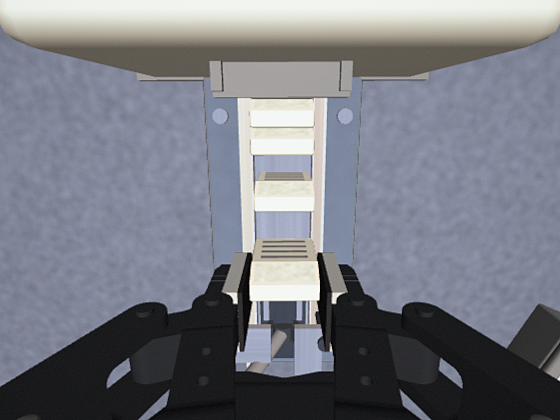

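The second block (252–318) is aligned with the channel (240–326), behind the first, with labels facing the scanner. Descend.

```bash
python3 -m creep '[[0,0,0.008,0,0,0,0.1],[0,0,0.007,0,0,0,0.1],[0,0,0.006,0,0,0,0.1],[0,0,0.005,0,0,0,0.1],[0,0,0.003,0,0,0,0.1],[0,0,0,0,0,0,0.1]]' >/dev/null; python3 -c "
from h import *
tr()";  python3 -m creep '[[0,0,0.001,0,0,0,0.1],[0,0,0.001,0,0,0,0.1],[0,0,0,0,0,0,0.1]]' >/dev/null; python3 -c "
from h import *
tr()"
```

```text
track mm [-81.8  -1.8  52.9] Ftrack [0.2 0.  0.3]
t 21.0 pos [0.5752 0.1494 0.0529] yaw 96.41 z [-0.001 -0.    -1.   ] F [-0.1  0.2  0.3] op 0.026942192997215196 g 22.769379168748856 q6 -0.05
track mm [-82.   -2.3  51.6] Ftrack [-0.4  0.9 -0.8]
t 21.3 pos [0.5756 0.1493 0.0516] yaw 96.4 z [ 0. -0. -1.] F [-0.8 -0.5 -0.8] op 0.027146310030696192 g 22.76920683681965 q6 -0.05
```

```bash
python3 -m creep '[[0,0,0.001,0,0,0,0.1],[0,0,0.001,0,0,0,0.1],[0,0,0,0,0,0,0.1]]' >/dev/null; python3 -c "
from h import *
tr()"; python3 -m creep '[[0,0,0.001,0,0,0,0.1],[0,0,0,0,0,0,0.1]]' >/dev/null; python3 -c "
from h import *
tr()"
```

```text
track mm [-81.9  -2.1  49.4] Ftrack [-0.4 -0.3  0. ]
t 21.6 pos [0.5755 0.1493 0.0494] yaw 96.4 z [-0. -0. -1.] F [ 0.4 -0.4  0. ] op 0.02718131275769515 g 22.76980184018612 q6 -0.05
track mm [-82.   -2.3  49.1] Ftrack [-0.3  2.2  4.7]
t 21.8 pos [0.5756 0.1493 0.0491] yaw 96.41 z [ 0. -0. -1.] F [-2.1 -0.6  4.7] op 0.027030339478589745 g 23.189225792884827 q6 -0.05
```

```bash
python3 -m creep '[[0,0,-0.0008,0,0,0,0.1],[0,0,0,0,0,0,0.25],[0,0,0,0,0,0,0.4],[0,0,0,0,0,0,0.45],[0,0,0,0,0,0,0.45],[0,0,-0.015,0,0,0,0.45],[0,0,-0.03,0,0,0,0.45],[0,0,-0.045,0,0,0,0.45],[0,0,-0.02,0,0,0,0.45],[0,0,0,0,0,0,0.5],[0,0,0,0,0,0,0.5]]' >/dev/null; python3 -c "
from h import *
tr(); go([.5552,.0825,.155],6.5,12)"
```

```text
track mm [-81.9  -2.1 159.4] Ftrack [ 1.  -0.7 -1.6]
t 22.9 pos [0.5755 0.1493 0.1594] yaw 96.4 z [ 0.001  0.    -1.   ] F [ 0.5  1.  -1.6] op 0.04265434678165347 g 0.0 q6 -0.05
12 x [-0.0061, 0.002, 0.0004] [0.0, -0.0, 0.1308] dist [-0.0642 -0.0276  0.0044]
```

```bash
python3 -m creep '[[-0.0061,0.002,0.0004,0,0,0.1308,0.5],[-0.0061,0.002,0.0004,0,0,0.1308,0.5],[-0.0061,0.002,0.0004,0,0,0.1308,0.5],[-0.0061,0.002,0.0004,0,0,0.1308,0.5],[-0.0061,0.002,0.0004,0,0,0.1308,0.5],[-0.0061,0.002,0.0004,0,0,0.1308,0.5],[-0.0061,0.002,0.0004,0,0,0.1308,0.5],[-0.0061,0.002,0.0004,0,0,0.1308,0.5],[-0.0061,0.002,0.0004,0,0,0.1308,0.5],[-0.0061,0.002,0.0004,0,0,0.1308,0.5],[-0.0061,0.002,0.0004,0,0,0.1308,0.5],[-0.0061,0.002,0.0004,0,0,0.1308,0.5]]' >/dev/null;  python3 -m creep '[[0,0,0,0,0,0,0.5],[0,0,0,0,0,0,0.5],[0,0,0,0,0,0,0.5]]'>/dev/null; python3 -c "
from h import *
tr(); go([.5552,.0825,.073],6.5,5);snap('wrist','w9')
z=load('w9');P=pts(z);p=z['p'].astype(int);v,u=np.mgrid[:420,:560]
m=(u>240)&(u<330)&(v>170)&(v<275)&(p.max(-1)<60)&(P[...,2]>.083)&(P[...,2]<.11); print(m.sum(),u[m].mean(),v[m].mean(),ray(z,u[m].mean(),v[m].mean(),.092))"
```

```text
track mm [-145.6   25.2  153.8] Ftrack [-0.2  0.5 -0.2]
t 24.4 pos [0.5556 0.083  0.1538] yaw 6.61 z [-0.001  0.    -1.   ] F [-0.5 -0.2 -0.2] op 0.0426224909527651 g 0.0 q6 1.4
5 x [-0.0001, 0.0001, 0.0162] [-0.0001, 0.0002, 0.0004] dist [-0.0004  0.0005  0.0808]
654 282.58256880733944 225.41743119266056 [0.55532133 0.08347788 0.092     ]
```

View pics/w9.png

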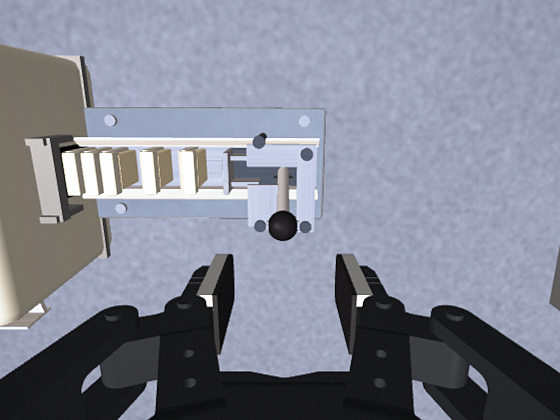

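Five blocks stand upright (three in the row at columns 65–135, two at 140–205), and the lever is still hooked with the ball at (282,225). Descend and grip the ball.

```bash
python3 -m creep '[[0,0.0001,0.0162,0,0,0,0.5],[0,0.0001,0.0162,0,0,0,0.5],[0,0.0001,0.0162,0,0,0,0.5],[0,0.0001,0.0162,0,0,0,0.5],[0,0.0001,0.0155,0,0,0,0.5],[0,0,0,0,0,0,0.5],[0,0,0,0,0,0,0.3],[0,0,0,0,0,0,0],[0,0,0,0,0,0,0],[0,0,0,0,0,0,0],[0,0,0,0,0,0,0]]' 30 >/dev/null;  python3 -c "
from h import *
tr()"
```

```text
track mm [-145.6   24.6   75. ] Ftrack [ 4.9 -0.6  2.3]
t 25.55 pos [0.5561 0.0831 0.075 ] yaw 6.48 z [ 0.001  0.001 -1.   ] F [0.  5.  2.3] op 0.015729624273666892 g 29.371206164360046 q6 1.41
```

```bash
python3 -m creep '[[0,0.0015,0,0,0,0,0],[0,0.0015,0,0,0,0,0],[0,0.0012,0,0,0,0,0],[0,0,0,0,0,0,0]]' >/dev/null;  python3 -c "
from h import *
tr()"
```

```text
track mm [-148.9   25.3   74.7] Ftrack [9.5 1.2 3. ]
t 25.95 pos [0.5558 0.0797 0.0747] yaw 6.47 z [-0.     0.002 -1.   ] F [-2.2  9.4  3. ] op 0.015692982956897358 g 29.37855899333954 q6 1.4
```

```bash
python3 -m creep '[[0.0043,-0.0002,-0.0018,0,0,0,0],[0.0043,-0.0001,-0.0014,0,0,0,0],[0.0045,0,-0.0011,0,0,0,0],[0.0045,0,-0.0008,0,0,0,0],[0.0046,0,-0.0005,0,0,0,0],[0.0038,0,-0.0002,0,0,0,0],[0,0,0,0,0,0,0]]' >/dev/null; python3 -c "
from h import *
tr()"
```

```text
track mm [-148.4   -1.    80.1] Ftrack [ 9.5 -0.6 -0.5]
t 26.65 pos [0.5819 0.0832 0.0801] yaw 6.47 z [-0.     0.003 -1.   ] F [-0.5  9.5 -0.5] op 0.015564486986478804 g 29.319545030593872 q6 1.41
```

Upright, no strain. Ease forward.

```bash
python3 -m creep '[[0,-0.002,0,0,0,0,0],[0,-0.003,0,0,0,0,0],[0,-0.003,0,0,0,0,0],[0,-0.003,0,0,0,0,0],[0,-0.003,0,0,0,0,0],[0,-0.002,0,0,0,0,0],[0,-0.002,0,0,0,0,0],[0,-0.002,0,0,0,0,0],[0,-0.003,0,0,0,0,0],[0,-0.003,0,0,0,0,0],[0,-0.003,0,0,0,0,0],[0,-0.003,0,0,0,0,0]]' >/dev/null; python3 -c "
from h import *
tr()"; python3 -m creep '[[0,-0.003,0,0,0,0,0],[0,-0.003,0,0,0,0,0],[0,-0.002,0,0,0,0,0],[0,-0.002,0,0,0,0,0],[0,-0.002,0,0,0,0,0],[0,0,0,0,0,0,0]]' >/dev/null; python3 -c "
from h import *
tr()"
```

```text
track mm [-116.7   -0.7   80.1] Ftrack [ 7.   0.  -1.3]
t 27.85 pos [0.578  0.1146 0.0801] yaw 6.48 z [-0.     0.002 -1.   ] F [-0.8  7.  -1.3] op 0.015250520542538584 g 29.259012937545776 q6 1.46
track mm [-104.7   -0.8   80.1] Ftrack [ 7.9 -1.5 -1.3]
t 28.45 pos [0.5767 0.1266 0.0801] yaw 6.49 z [-0.     0.002 -1.   ] F [ 0.6  8.1 -1.3] op 0.01586025285827619 g 29.311642348766327 q6 1.48
```

```bash
python3 -m creep '[[0,-0.0015,0,0,0,0,0],[0,-0.0015,0,0,0,0,0],[0,-0.001,0,0,0,0,0],[0,-0.001,0,0,0,0,0],[0,0,0,0,0,0,0]]' >/dev/null; python3 -c "
from h import *
tr()"; python3 -m creep '[[0,-0.001,0,0,0,0,0],[0,-0.001,0,0,0,0,0],[0,0,0,0,0,0,0]]' >/dev/null; python3 -c "
from h import *
tr();snap('wrist','w10')"
```

```text
track mm [-100.2   -0.8   80.1] Ftrack [ 5.8 -0.2 -0.7]
t 28.95 pos [0.5762 0.1311 0.0801] yaw 6.49 z [-0.     0.001 -1.   ] F [-0.5  5.8 -0.7] op 0.015574034427148175 g 29.304234087467194 q6 1.49
track mm [-99.6  -1.   80.2] Ftrack [ 0.3  0.5 -1.7]
t 29.25 pos [0.5764 0.1317 0.0802] yaw 6.48 z [ 0.    -0.001 -1.   ] F [-0.5  0.2 -1.7] op 0.015612503531455345 g 29.35999631881714 q6 1.49
```

The tool force dropped to zero at the ball's −99.6 mm, so the follower rests on the closed row of five. Let go and rise.

```bash
python3 -m creep '[[0,0,0,0,0,0,0.15],[0,0,0,0,0,0,0.3],[0,0,0,0,0,0,0.45],[0,0,0,0,0,0,0.5],[0,0,0,0,0,0,0.5],[0,0,-0.015,0,0,0,0.5],[0,0,-0.03,0,0,0,0.5],[0,0,-0.04,0,0,0,0.5],[0,0,-0.02,0,0,0,0.5],[0,0,0,0,0,0,0.5],[0,0,0,0,0,0,0.5]]' >/dev/null; python3 -c "
from h import *
tr();snap('wrist','w11')"
```

```text
track mm [-99.2  -0.8 184.8] Ftrack [-0.  -0.3 -0.7]
t 30.4 pos [0.5761 0.1321 0.1848] yaw 6.47 z [ 0. -0. -1.] F [ 0.3 -0.  -0.7] op 0.042682793978500555 g 0.0 q6 1.49
```

View pics/w11.png

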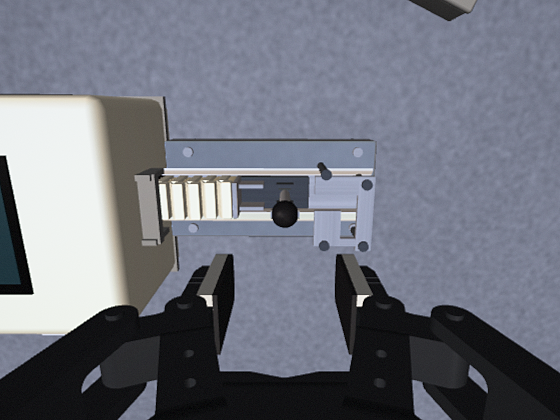

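The five blocks stand closed up (columns 160–235), the follower rests against them, the lever is upright (ball at (285,214)) and the gripper is clear. I'll hand in.

```bash
python3 -c "
from station import bot
print(bot.job_done())"
```

```text
the job is handed in; nothing more can be done
None
```

The track is reloaded and the job handed in at about 30 s: both blocks stand in the row with labels towards the scanner, and the follower was eased forward until it rested on the closed-up row of five. The hand-in returned no verdict.

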